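# Snug the lid of a filter holder crosswise

### The job

The lid of the steel filter holder on the lab bench is only finger-loose; snug its four wing nuts crosswise, a little each, so that it seats evenly. First turn the red nut clockwise (seen from above), less than a quarter turn, until its wings point to the middle of the lid and stop there; next do the same with the black nut straight across from it, and only then the other two, in either order. Leave all four with their wings pointing to the middle of the lid, and let go.

Things in the scene. Friction and masses are not known exactly. Their poses are not given: they have to be found in the camera images.
- nut_red_grip (a point): Red wing nut, done first. All four nuts are alike but for colour: flat upright bar (the wings) 46 mm long, 10 thick, 26 high, on a thin neck over a collar 24 mm wide, 8 high, on the lid. Point: bar centre, 29 mm above the lid's top. x along the wings, y across the 10 mm, z up = turning axis. When snug, x points to the lid's middle. Starts 50 to 70 deg short of it: turn clockwise seen from above
- nut_a_grip (a point): Black wing nut a quarter of the circle counter-clockwise (from above) from the red one; point and axes as for the red nut. The round steel lid is 200 mm across, its top about 95 mm above the bench; the holder is fixed to the bench, at any yaw; the nuts are evenly spaced on a circle of 75 mm radius about the lid's middle
- nut_b_grip (a point): Black wing nut straight across the lid from the red one (150 mm apart), done second; point and axes as for the red nut. Any nut stays where it is left, resists with about 0.12 N m and can be turned about 30 deg too far. As a nut turns home, it and its edge of the lid sink 3 to 4 mm, the nuts beside it up to 2 mm and the nut across not at all
- nut_c_grip (a point): Black wing nut straight across the lid from nut_a (150 mm apart); point and axes as for the red nut. Between the nuts the lid is clear but for a sight glass at its middle, 72 mm wide and 7 mm high
Mind the look-alikes: they are no part of the job. What is meant by the part that bears nut_red_grip is not brown, green or turquoise, and is the larger of those in its own colour.

How it is judged (in metres and radians):
On the way, in this order (a step that is already met when the one before it is completed fails the run):
1. the red nut's wings point to the middle of the lid while the three black nuts are still loose (y of nut_b_grip in the frame of nut_red_grip between -0.045 and 0.045 m and y of nut_red_grip in the frame of nut_b_grip below -0.055 m and y of nut_c_grip in the frame of nut_a_grip below -0.055 m and y of nut_a_grip in the frame of nut_c_grip below -0.055 m), for 0.2 s.
2. the black nut across from the red one points to the middle while the other two are still loose (y of nut_red_grip in the frame of nut_b_grip between -0.045 and 0.045 m and y of nut_c_grip in the frame of nut_a_grip below -0.055 m and y of nut_a_grip in the frame of nut_c_grip below -0.055 m), for 0.2 s.
At the end, for the whole second after the job is handed in: All four nuts stand with their wings pointing to the middle of the lid within 17 degrees (the nut across lies within 45 mm of the line of the wings), and the lid is level within 1.5 degrees (y of nut_b_grip in the frame of nut_red_grip between -0.045 and 0.045 m and y of nut_red_grip in the frame of nut_b_grip between -0.045 and 0.045 m and y of nut_c_grip in the frame of nut_a_grip between -0.045 and 0.045 m and y of nut_a_grip in the frame of nut_c_grip between -0.045 and 0.045 m and angle between nut_c_grip's own z axis and vertical below 0.026 rad); the robot touches nothing.
It also fails if it takes over 58 s, if anything falls off the work surface, if the arm or the gripper's body presses on something with over 40 N, if the wrist force passes 120 N, or if a joint passes its speed limit or range.

### The arm

A 6-joint arm with a two-finger parallel gripper is mounted at the origin on the work surface. World frame = base frame: x ahead of the robot, y to its left, z up, the work surface at z = 0. Lengths are in mm, angles in rad, forces in N, time in s.
With the tool pointing down it reaches from about 350 to 975 mm from the base axis. Payload 7.1 kg.
Tool frame: the origin (TCP) lies between the finger pads; the fingertips stand 25 mm ahead of it and the grasp point (between the pads) lies 6 mm ahead of it; z points along the fingers, x is the direction in which the jaws open and shut, and the axes are right-handed (so a half turn about z gives the same grasp; the last joint's range is limited). The gripper opens to 88 mm and grips with 3 to 60 N. Pads are 20 mm wide; open, the fingers measure 115 mm over their backs; the gripper's body (75 mm by 178 mm) begins 61 mm behind the grasp point.
Start: joints at [-1.328, 0.423, 1.63, -0, 1.089, -0.019], TCP at [161.781, -603.682, 208.975] pointing down, gripper open.
Joint ranges: [-3, 3], [-0.9, 2.11], [0.09, 2.58], [-1.31, 4.45], [0.11, 2.69], [-2.54, 2.54]. Speed limits (rad/s): [2.39, 2.39, 3.01, 3.14, 3.14, 3.14].

### API

Orientations are given as a unit quaternion [w, x, y, z].
In Python, from cell import ctrl gives the robot as it stands.
- The arm moves only by the tool play_rows, never from a script. Its arguments are lists of equal length, an entry for each row: "slide": the shift along the tool's x, y, z in m, a list of three; "yaw": the turn about the tool's z in rad; "fingers": the finger opening in m, from 0 to 0.0878. A call has 1 to 8 rows; each row is the pose to reach, as a shift and turn from the pose commanded when the call began, along the tool's axes at that moment; what a row does not reach only later rows make up. A row lasts 1/10 s, in which the tool goes at most 50 mm and 8.59 degrees, less where a joint would pass 70% of its speed; a pose out of reach is approached as far as the arm can. A call with a gripper value outside its range is refused whole. The fingers move at their own pace and stop on an object; "grip_force" is the grip in N (left out, the last holds). Time passes only in rows, so rows that repeat a pose let the fingers close. It gives the time, the measured TCP pose, the force and the opening at its end, in the units of the state.
- ctrl.get_obs(): the state, without advancing time (a new reading comes with each control period).
- ctrl.camera(name): name is "side" or "top" or "wrist"; returns the picture (400x640x3 uint8, blue, green, red); there is no depth.
- ctrl.calibration(name): a dict with "intrinsics" (3x3 intrinsics, pixels), "R" (3x3) and "t" (3): a world point X has camera coordinates R X + t. Camera axes: x right, y down, z forward; pixel columns grow to the right and rows downward; lengths in mm; the calibration is good to about 2 mm. A picture is of the moment at which its call begins: read the wrist's pose just before it. calibration takes no time and is no camera call; for the wrist camera it gives the pose at the moment of the call.
- ctrl.sign_off(): hands the job in, once; it reports no verdict.
The state is a dict: "t": time; "joint_pos": joint angles; "joint_velocities": joint speeds; "tau": joint torques, N m; "ee_pos": TCP position; "ee_rot": TCP orientation; "contact_force": force on the tool from outside, world axes, zero at the start; "moment": the same for the moment, N m; "grip_width": finger opening in mm.
Only numpy, scipy, OpenCV 4.12 (cv2) and the standard library are available. Lean on these libraries where they do the work, as an engineer would, in place of code of your own. Each camera call takes 0.05 s, during which the arm holds its last target.

## Working session

There is one attempt and no reset: what is moved stays moved. The work goes in short steps, Python scripts to look and compute and a tool call to move; the robot and the scene stay as the last step left them, time stands still between calls to the robot, and variables do not carry over. Pictures are saved under pics/ and viewed, and the job is handed in when it is done.

Besides the shell and the picture viewer there is one more tool, called as name([rows], argument=value, ...), one row to a line, values as JSON. play_rows: Moves the arm, as the interface text tells. Its arguments: {"type":"object","properties":{"slide":{"type":"array","items":{"type":"array","items":{"type":"number"}}},"yaw":{"type":"array","items":{"type":"number"}},"fingers":{"type":"array","items":{"type":"number"}},"grip_force":{"type":"number"}},"required":["slide","yaw","fingers"]}

```bash
ls; mkdir -p pics; python3 - <<'E'
from cell import ctrl
import cv2
for n in ("top","side"):
    im=ctrl.camera(n); cv2.imwrite(f"pics/{n}0.png",im)
    print(n,ctrl.calibration(n))
o=ctrl.get_obs(); print(o)
E
```

```text
pics
top {'intrinsics': array([[392.1639363 ,   0.        , 310.04880395],
       [  0.        , 392.1639363 , 197.30613907],
       [  0.        ,   0.        ,   1.        ]]), 'R': array([[-0.00363746, -0.99969419, -0.02446006],
       [-0.9860008 ,  0.00766306, -0.16656442],
       [ 0.16670093,  0.02351177, -0.98572714]]), 't': array([-170.23538205,  619.50121551, 1192.21264402])}
side {'intrinsics': array([[454.01514663,   0.        , 316.96840797],
       [  0.        , 454.01514663, 200.90980479],
       [  0.        ,   0.        ,   1.        ]]), 'R': array([[-9.95219690e-01, -9.76608259e-02, -3.63261268e-04],
       [-7.52380701e-02,  7.69079857e-01, -6.34708915e-01],
       [ 6.22655737e-02, -6.31647478e-01, -7.72751229e-01]]), 't': array([ 565.92337729,  262.28701371, 1305.9671411 ])}
{'t': 0.1, 'joint_pos': array([-1.32800967e+00,  4.23757122e-01,  1.63058935e+00, -1.83165887e-05,
        1.08860774e+00, -1.89912485e-02]), 'joint_velocities': array([-0.00050286, -0.00182779, -0.00185767, -0.00213807, -0.00056924,
        0.00024933]), 'tau': array([ 8.51868645e-04, -5.45611596e+01, -2.74324286e+01,  6.46067597e-02,
        1.88210676e-02, -4.63264269e-05]), 'ee_pos': array([ 161.65077645, -603.20291501,  208.29352116]), 'ee_rot': array([-4.18281473e-04,  7.93349206e-01, -6.08766436e-01, -5.37187931e-04]), 'contact_force': array([-0.57748876,  0.2490453 , -0.64985907]), 'moment': array([-0.05274468,  0.01418037, -0.03392052]), 'grip_width': 87.34253101920554}
```

View pics/top0.png

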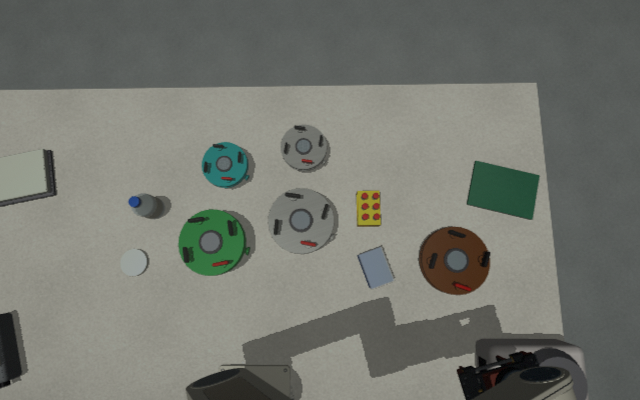

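View pics/side0.png

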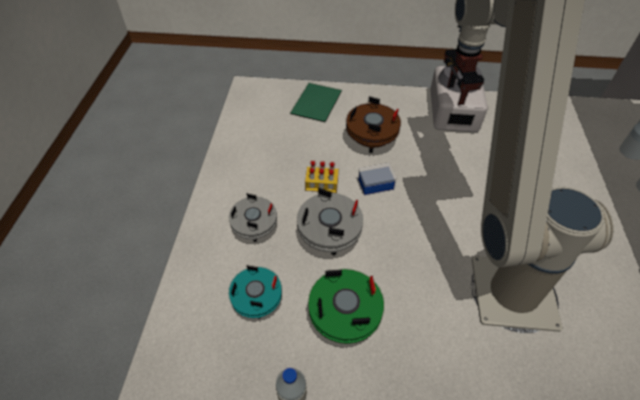

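The target is the larger grey holder: its centre is at about (301,220) in the top view and (330,217) in the side view. I'll enlarge both.

```bash
cat > h.py <<'E'
import numpy as np, cv2
from cell import ctrl
def ray(c,u,v,z):
    K,R,t=c['intrinsics'],np.array(c['R']),np.array(c['t'])
    d=R.T@np.linalg.solve(K,[u,v,1.]); o=-R.T@t
    return o+d*(z-o[2])/d[2]
def proj(c,X):
    p=c['R']@np.array(X,float)+c['t']; p=c['intrinsics']@p; return p[:2]/p[2]
def crop(src,dst,x,y,w,h,s):
    im=cv2.imread(src)[y:y+h,x:x+w]; cv2.imwrite(dst,cv2.resize(im,None,fx=s,fy=s,interpolation=cv2.INTER_CUBIC))
E
python3 - <<'E'
from h import *
crop('pics/top0.png','pics/top0c.png',255,175,90,90,6)
crop('pics/side0.png','pics/side0c.png',285,175,90,90,6)
c=ctrl.calibration('top'); print(ray(c,301,220,102))
c=ctrl.calibration('side'); print(ray(c,330,217,102))
E
```

```text
[ 540.76236345 -147.55326646  102.        ]
[ 543.54101478 -141.46230939  102.        ]
```

View pics/top0c.png

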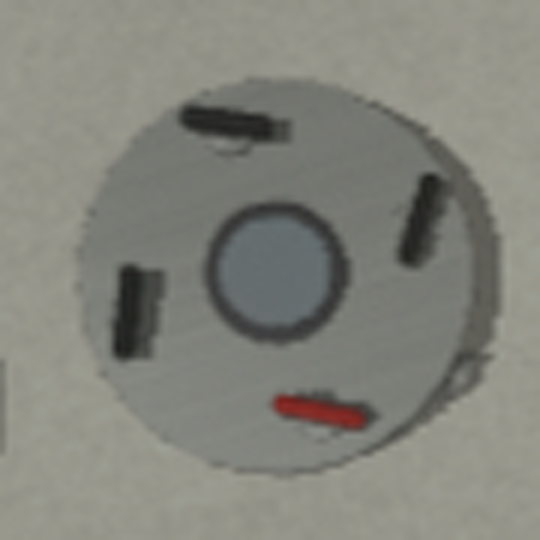

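View pics/side0c.png

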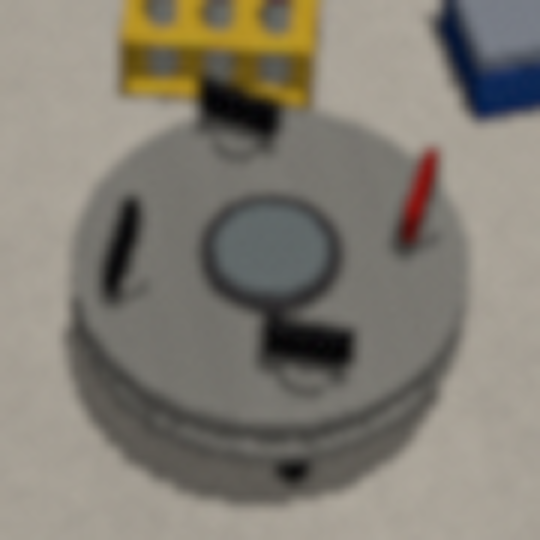

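```bash
python3 - <<'E'
from h import *
c=ctrl.calibration('top')
f=lambda x,y,z: ray(c,255+(x+.5)/6-.5,175+(y+.5)/6-.5,z)
N={'red':((280,404),(364,419)),'right':((432,178),(410,262)),'up':((187,115),(272,128)),'left':((131,268),(123,355))}
P={}
for k,(a,b) in N.items():
    A,B=f(*a,136),f(*b,136); P[k]=(A+B)/2; d=A-B
    print(k,P[k].round(1),np.linalg.norm(d).round(1),'bar ang',np.degrees(np.arctan2(d[1],d[0])).round(1)%180)
print(f(277,272,103))
for a,b in (('red','up'),('right','left')):
    d=P[b]-P[a];print(a,b,np.linalg.norm(d),((P[a]+P[b])/2).round(1),np.degrees(np.arctan2(d[1],d[0])))
E
```

```text
red [ 469.7 -170.1  136. ] 41.1 bar ang 79.7
right [ 562.3 -218.7  136. ] 42.7 bar ang 164.9
up [ 611.8 -125.   136. ] 42.4 bar ang 80.7
left [518.5 -75.5 136. ] 42.4 bar ang 175.4
[ 540.90810565 -146.84926462  103.        ]
red up 149.04962413793746 [ 540.7 -147.6  136. ] 17.613518069402936
right left 149.70658867822402 [ 540.4 -147.1  136. ] 107.01653441330676
```

Distances match the 150 mm spacing, giving a lid centre at about (540.6,-147.4). Nut a is on the right, b at the top and c on the left. They need about 62° (red), 63° (b), 58° (a) and 68° (c) clockwise.

```bash
cat >> h.py <<'E'
from scipy.spatial.transform import Rotation as Ro
def state():
    o=ctrl.get_obs(); q=o['ee_rot']; R=Ro.from_quat([q[1],q[2],q[3],q[0]]).as_matrix()
    return o,np.array(o['ee_pos']),R
def goto(x,y,z,xang):
    """xang: wanted world angle (deg) of tool x axis; prints slide (m) and yaw (rad, cw positive)"""
    o,p,R=state(); cur=np.degrees(np.arctan2(R[1,0],R[0,0]))
    s=R.T@(np.array([x,y,z])-p)/1000
    dy=(cur-xang+180)%360-180
    print('t',o['t'],'pos',p.round(1),'xang',cur.round(1),'tilt',R[:,2].round(3),'F',o['contact_force'].round(1),'grip',round(o['grip_width'],1))
    print('slide',s.round(4),'yaw',np.radians(dy).round(4),'j6',o['joint_pos'][5].round(2))
E
python3 - <<'E'
from h import *
goto(469.7,-170.1,205,-10.3)
E
```

```text
t 0.1 pos [ 161.7 -603.2  208.3] xang -75.0 tilt [-0.     0.001 -1.   ] F [-0.6  0.2 -0.6] grip 87.3
slide [-0.3386 -0.4096  0.0038] yaw -1.1292 j6 -0.02
```

play_rows([
  [-0.3386,-0.4096,0.0],
  [-0.3386,-0.4096,0.0],
  [-0.3386,-0.4096,0.0],
  [-0.3386,-0.4096,0.0],
  [-0.3386,-0.4096,0.0],
  [-0.3386,-0.4096,0.0],
  [-0.3386,-0.4096,0.0],
  [-0.3386,-0.4096,0.0],
], yaw=[-1.129,-1.129,-1.129,-1.129,-1.129,-1.129,-1.129,-1.129], fingers=[0.05,0.05,0.05,0.05,0.05,0.05,0.05,0.05], grip_force=40)

```text
t: 0.9
ee_pos: [394.2, -275.8, 208.9]
ee_rot: [-0.0, 0.996, -0.087, -0.0]
contact_force: [1.4, -0.2, 0.2]
grip_width: 50.2
```

```bash
python3 - <<'E'
from h import *
goto(469.7,-170.1,205,-10.3)
E
```

```text
t 0.9 pos [ 394.2 -275.8  208.9] xang -10.0 tilt [-0.  0. -1.] F [ 1.4 -0.2  0.2] grip 50.2
slide [ 0.0559 -0.1172  0.0039] yaw 0.0048 j6 -0.46
```

play_rows([
  [0.0559,-0.1172,-0.03],
  [0.0559,-0.1172,-0.03],
  [0.0559,-0.1172,-0.03],
  [0.0559,-0.1172,-0.03],
  [0.0559,-0.1172,-0.03],
], yaw=[0.0,0.0,0.0,0.0,0.0], fingers=[0.05,0.05,0.05,0.05,0.05])

```text
t: 1.4
ee_pos: [469.6, -171.8, 238.7]
ee_rot: [0.0, 0.996, -0.089, -0.0]
contact_force: [-0.2, -0.2, -0.6]
grip_width: 50.2
```

```bash
python3 - <<'E'
from h import *
goto(469.7,-170.1,137,-10.3)
c=ctrl.calibration('wrist'); im=ctrl.camera('wrist')
for p in [(469.7,-170.1,137),(562.3,-218.7,137),(611.8,-125,137),(518.5,-75.5,137),(540.6,-147.4,102)]: print(proj(c,p).round(0))
cv2.imwrite('pics/w1.png',im)
E
```

```text
t 1.4 pos [ 469.6 -171.8  238.7] xang -10.2 tilt [-0.001 -0.    -1.   ] F [-0.2 -0.2 -0.6] grip 50.2
slide [-1.000e-04 -1.700e-03  1.017e-01] yaw 0.0019 j6 -0.2
[320. 198.]
[414. 227.]
[457. 128.]
[353.  92.]
[379. 160.]
```

View pics/w1.png

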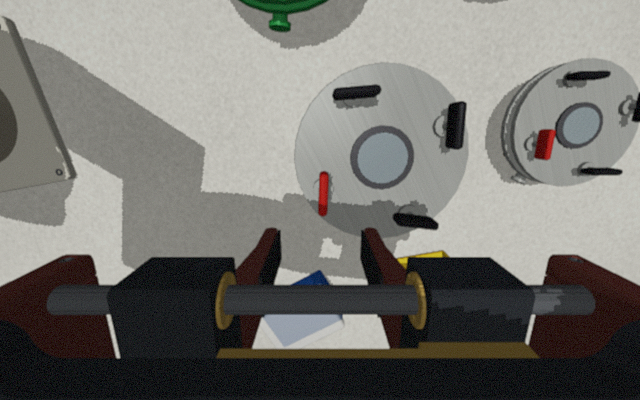

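The wrist picture shows red at about (323,193), near the predicted (320,198). I'll measure it more finely in a crop.

```bash
python3 - <<'E'
from h import *
crop('pics/w1.png','pics/w1c.png',290,60,190,185,4)
c=ctrl.calibration('wrist');print(-c['R'].T@c['t'], c['R'].round(3))
E
```

```text
[ 482.54964736 -102.35265309  413.68311059] [[ 0.984 -0.178 -0.002]
 [-0.172 -0.951  0.259]
 [-0.048 -0.255 -0.966]]
```

View pics/w1c.png

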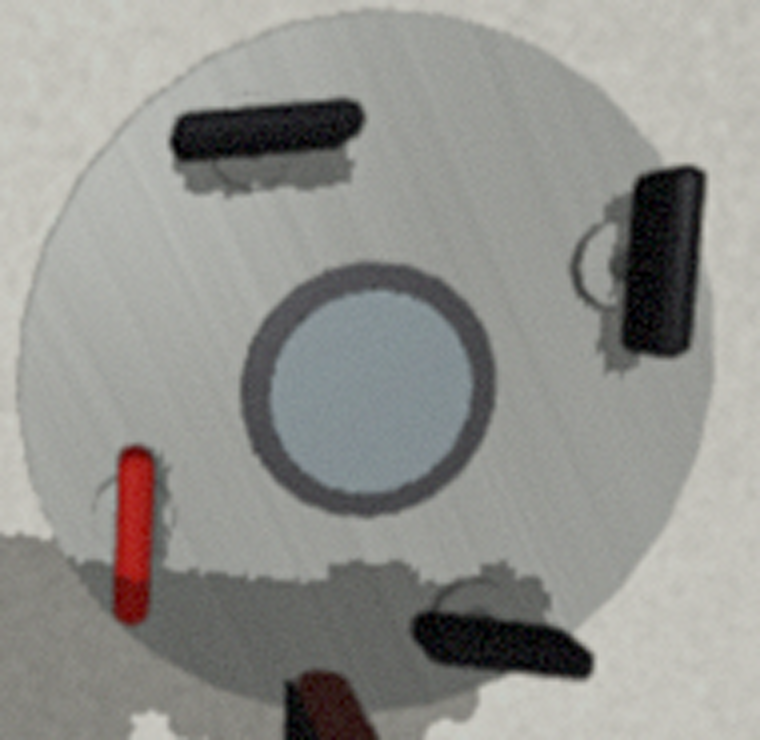

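```bash
python3 - <<'E'
from h import *
c=ctrl.calibration('wrist')
f=lambda x,y,z: ray(c,290+(x+.5)/4-.5,60+(y+.5)/4-.5,z)
def rep(k,A,B):
    d=A-B; print(k,((A+B)/2).round(1),np.linalg.norm(d).round(1),(np.degrees(np.arctan2(d[1],d[0]))%180).round(1))
rep('red z137',f(137,452,137),f(131,622,137))
rep('red bot-near',f(137,448,111),f(131,622,137))
print(f(368,389,102))
rep('b right edge top', f(703,172,137),f(688,352,137))
rep('c upper', f(180,120,111),f(362,105,111)); rep('c', f(176,154,137),f(352,141,137))
E
```

```text
red z137 [ 473.  -167.4  137. ] 44.7 77.9
red bot-near [ 472.8 -168.9  124. ] 49.2 77.4
[ 543.33903348 -145.07843267  102.        ]
b right edge top [ 617.3 -124.6  137. ] 41.6 82.4
c upper [525.8 -70.2 111. ] 46.2 174.1
c [519.4 -80.3 137. ] 41.2 173.7
```

```bash
python3 - <<'E'
from h import *
goto(470.9,-168.3,137,-11)
E
```

```text
t 1.45 pos [ 469.  -172.4  238.5] xang -10.3 tilt [-0.001  0.    -1.   ] F [-0.2 -0.3  0.1] grip 50.1
slide [ 0.0013 -0.0044  0.1015] yaw 0.0126 j6 -0.2
```

play_rows([
  [0.0013,-0.0044,0.03],
  [0.0013,-0.0044,0.06],
  [0.0013,-0.0044,0.085],
  [0.0013,-0.0044,0.095],
  [0.0013,-0.0044,0.1],
  [0.0013,-0.0044,0.101],
  [0.0013,-0.0044,0.101],
], yaw=[0.0126,0.0126,0.0126,0.0126,0.0126,0.0126,0.0126], fingers=[0.04,0.04,0.04,0.04,0.04,0.04,0.04])

```text
t: 2.15
ee_pos: [472.1, -168.9, 138.7]
ee_rot: [0.0, 0.995, -0.096, 0.001]
contact_force: [-0.1, 0.2, 1.1]
grip_width: 40.0
```

```bash
python3 - <<'E'
from h import *
goto(470.9,-168.3,137,-11)
im=ctrl.camera('wrist')
cv2.imwrite('pics/w2.png',cv2.resize(im[100:300,220:440],None,fx=3,fy=3,interpolation=cv2.INTER_CUBIC))
E
```

```text
t 2.15 pos [ 472.1 -168.9  138.7] xang -11.1 tilt [ 0.001 -0.    -1.   ] F [-0.1  0.2  1.1] grip 40.0
slide [-0.0013 -0.0003  0.0017] yaw -0.0011 j6 -0.17
```

View pics/w2.png

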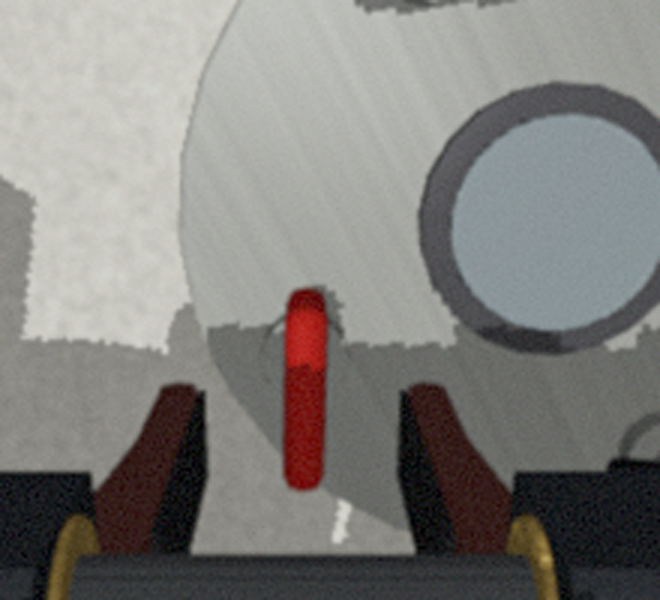

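```bash
python3 - <<'E'
from h import *
c=ctrl.calibration('wrist');o,p,R=state()
for s in [(0,0,6),(0,0,2),(0,10,25),(0,-10,25),(0,-10,2),(20,10,25),(20,-10,25),(-20,-10,25)]:
    q=proj(c,p+R@np.array(s,float)); print(s,((q-[220,100]+.5)*3).round(0))
# bar ends top at z=137
f=lambda x,y,z: ray(c,220+(x+.5)/3-.5,100+(y+.5)/3-.5,z)
print(f(305,488,137),f(307,312,137),f(307,290,111), f(560,220,102))
E
```

```text
(0, 0, 6) [301. 403.]
(0, 0, 2) [301. 410.]
(0, 10, 25) [301. 412.]
(0, -10, 25) [301. 338.]
(0, -10, 2) [301. 368.]
(20, 10, 25) [379. 412.]
(20, -10, 25) [381. 338.]
(-20, -10, 25) [221. 338.]
[ 469.60850758 -188.29006383  137.        ] [ 478.16634493 -146.54018356  137.        ] [ 478.05924492 -147.9377349   111.        ] [ 544.84415763 -144.41300016  102.        ]
```

```bash
python3 - <<'E'
from h import *
im=ctrl.camera('side')
cv2.imwrite('pics/s2.png',im)
crop('pics/s2.png','pics/s2c.png',290,120,120,130,5)
c=ctrl.calibration('side');o,p,R=state()
for s in [(20,10,25),(20,-10,25),(-20,-10,25),(-20,10,25),(0,0,6)]:
    q=proj(c,p+R@np.array(s,float)); print(s,((q-[290,120]+.5)*5).round(0))
E
```

```text
(20, 10, 25) [297. 428.]
(20, -10, 25) [289. 453.]
(-20, -10, 25) [354. 469.]
(-20, 10, 25) [362. 443.]
(0, 0, 6) [328. 428.]
```

View pics/s2c.png

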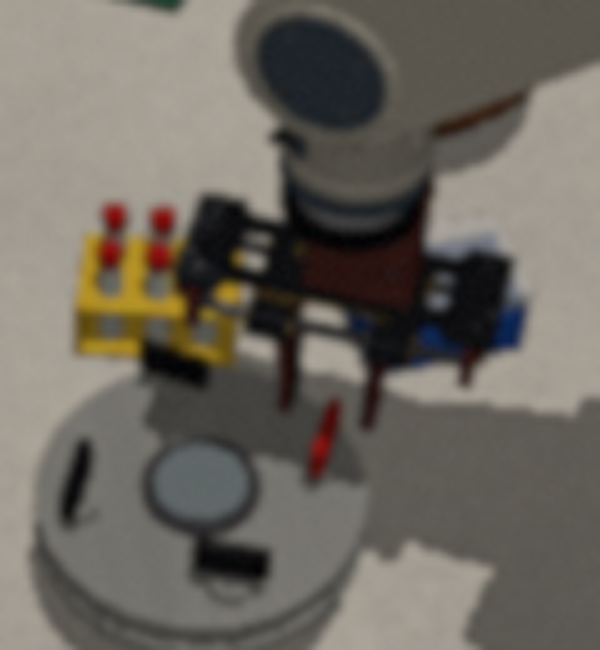

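The side view shows fingertips at (285,408) and (368,425), about 36 px above where I predicted. They may stand higher than stated. I'll close gently at this height, and the width should tell.

play_rows([
  [0,0,0],
  [0,0,0],
  [0,0,0],
  [0,0,0],
  [0,0,0],
], yaw=[0,0,0,0,0], fingers=[0.0,0.0,0.0,0.0,0.0], grip_force=6)

```text
t: 2.75
ee_pos: [471.7, -168.3, 138.0]
ee_rot: [0.0, 0.995, -0.096, 0.0]
contact_force: [0.4, 0.2, -0.0]
grip_width: 3.6
```

```bash
python3 - <<'E'
from h import *
goto(470.9,-168.3,137,-11)
im=ctrl.camera('wrist')
cv2.imwrite('pics/w3.png',cv2.resize(im[100:300,220:440],None,fx=3,fy=3,interpolation=cv2.INTER_CUBIC))
E
```

```text
t 2.75 pos [ 471.7 -168.3  138. ] xang -11.0 tilt [ 0. -0. -1.] F [ 0.4  0.2 -0. ] grip 3.6
slide [-0.0008  0.0002  0.001 ] yaw -0.0005 j6 -0.17
```

View pics/w3.png

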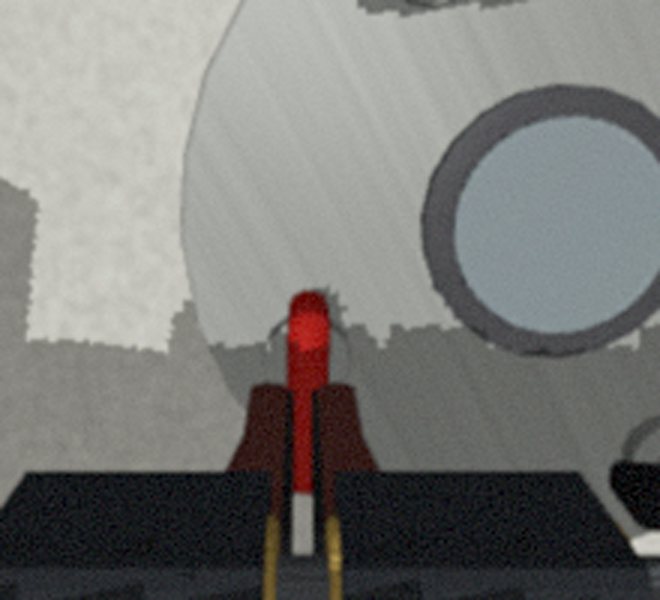

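The jaws closed to 3.6 mm, so the fingertips are above the bar. I'll triangulate the tips from both views.

```bash
python3 - <<'E'
from h import *
cs=ctrl.calibration('side');cw=ctrl.calibration('wrist');o,p,R=state()
print(cw['intrinsics'], p.round(1), 'camera',(-cw['R'].T@cw['t']).round(1), R.T@(-cw['R'].T@cw['t']-p))
# w2: inner tips, top edge
for xs,xw in (((285,408),(403,390)),((368,425),(207,390))):
    pass
from scipy.optimize import least_squares
def tri(us,uw):
    return least_squares(lambda X: np.r_[proj(cs,X)-us,proj(cw,X)-uw],p).x
S=lambda x,y:np.array([290+(x+.5)/5-.5,120+(y+.5)/5-.5]); W=lambda x,y:np.array([220+(x+.5)/3-.5,100+(y+.5)/3-.5])
for s,w in (((285,410),(428,385)),((368,428),(180,385))):
    X=tri(S(*s),W(*w)); print(X.round(1),(R.T@(X-p)).round(1), (proj(cs,X)-S(*s)).round(1),(proj(cw,X)-W(*w)).round(1))
for z in range(-40,30,10):
    q=[proj(cw,p+R@np.array([s,-10,z.__float__() if 0 else z])) for s in (-20,20)]
    print(z,q[1][0]-q[0][0], ((q[0][1]-100)*3).round(0))
E
```

```text
[[277.78614259   0.         320.42218454]
 [  0.         277.78614259 202.31699469]
 [  0.           0.           1.        ]] [ 471.7 -168.3  138. ] camera [485.9 -98.4 313.2] [   0.64327365  -71.34770504 -175.17448387]
[ 499.1 -159.1  158.8] [ 25.2 -14.3 -20.8] [-0.4 -0.1] [-0.1 -0. ]
[ 450.9 -150.3  157.4] [-23.8 -13.7 -19.4] [-0.5  0.2] [-0.1  0.1]
-40 75.87166692504934 445.0
-30 71.17727305702567 423.0
-20 67.02994165762595 403.0
-10 63.33930984648748 385.0
0 60.033877493676925 369.0
10 57.05632946522178 355.0
20 54.36018412709484 342.0
```

The visible tips triangulate to z≈158, about 20 mm behind the TCP, which disagrees with the stated 25 mm ahead. The width reading agrees with the picture. I'll check the bar's height by triangulation, then go by what I see and feel.

```bash
python3 - <<'E'
from h import *
from scipy.optimize import least_squares
C={n:ctrl.calibration(n) for n in ('side','wrist','top')}
def tri(**k):
    r=least_squares(lambda X: np.concatenate([proj(C[n],X)-u for n,u in k.items()]),[471,-168,130]); return r.x.round(1),r.fun.round(1)
S=lambda x,y:np.array([290+(x+.5)/5-.5,120+(y+.5)/5-.5]); W=lambda x,y:np.array([220+(x+.5)/3-.5,100+(y+.5)/3-.5]);T=lambda x,y:np.array([255+(x+.5)/6-.5,175+(y+.5)/6-.5])
print('sight glass',tri(side=S(200,484),wrist=W(562,218),top=T(277,272)))
print('red outer top end',tri(side=S(335,403),wrist=W(305,486),top=T(362,420)))
print('red outer top w/o wrist',tri(side=S(335,403),top=T(362,420)))
E
```

```text
sight glass (array([ 544.6, -143.7,  100.7]), array([ 0.1,  0.2, -0.2,  0.3, -1. , -1.1]))
red outer top end (array([ 468.4, -190. ,  130.6]), array([ 0. ,  0. , -0.2, -0. ,  0.2, -0.9]))
red outer top w/o wrist (array([ 467.1, -189.4,  131.3]), array([ 0.5,  0.1,  0. , -0.5]))
```

play_rows([
  [0,0,0],
  [0,0,0],
  [0,0,0],
  [0,0,0],
], yaw=[0,0,0,0], fingers=[0.04,0.04,0.04,0.04])

```text
t: 3.2
ee_pos: [471.6, -168.3, 138.0]
ee_rot: [0.0, 0.995, -0.096, -0.0]
contact_force: [-0.3, -0.0, -0.7]
grip_width: 30.2
```

play_rows([
  [0.0005,0,0.006],
  [0.0005,0,0.012],
  [0.0005,0,0.017],
  [0.0005,0,0.02],
  [0.0005,0,0.02],
], yaw=[0,0,0,0,0], fingers=[0.04,0.04,0.04,0.04,0.04])

```text
t: 3.7
ee_pos: [471.7, -168.3, 117.3]
ee_rot: [-0.0, 0.995, -0.096, -0.001]
contact_force: [-0.3, 0.2, 0.3]
grip_width: 40.2
```

```bash
python3 - <<'E'
from h import *
goto(470.9,-168.3,137,-11)
im=ctrl.camera('side')
cv2.imwrite('pics/s4.png',im)
crop('pics/s4.png','pics/s4c.png',290,120,120,130,5)
E
```

```text
t 3.7 pos [ 471.7 -168.3  117.3] xang -11.0 tilt [-0.001  0.    -1.   ] F [-0.3  0.2  0.3] grip 40.2
slide [-0.0008  0.0002 -0.0197] yaw -0.0006 j6 -0.17
```

View pics/s4c.png

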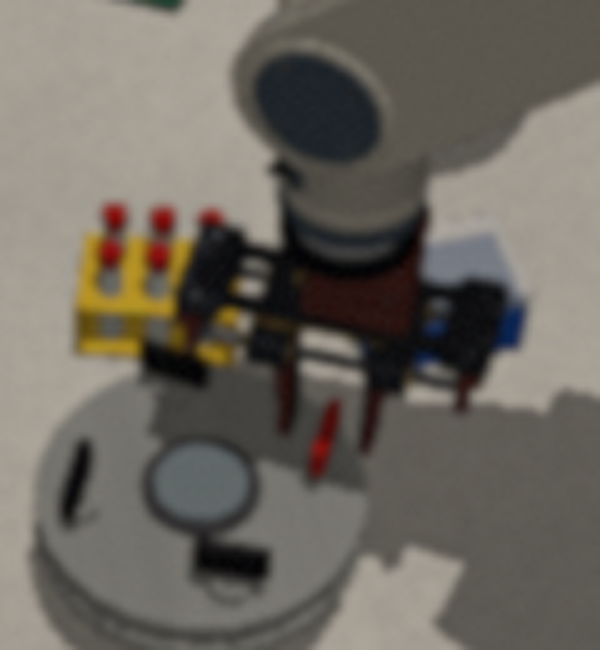

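No contact at TCP z=117, where the stated tip length would already have touched the lid. The tips, at (285,433) and (368,452), are still high. I'll go 18 mm lower and close gently.

play_rows([
  [0,0,0.005],
  [0,0,0.01],
  [0,0,0.015],
  [0,0,0.018],
  [0,0,0.018],
], yaw=[0,0,0,0,0], fingers=[0.04,0.04,0.04,0.04,0.04])

```text
t: 4.25
ee_pos: [471.8, -168.3, 99.4]
ee_rot: [-0.0, 0.995, -0.096, -0.001]
contact_force: [-0.8, 0.2, 0.5]
grip_width: 40.0
```

play_rows([
  [0,0,0],
  [0,0,0],
  [0,0,0],
  [0,0,0],
  [0,0,0],
], yaw=[0,0,0,0,0], fingers=[0.0,0.0,0.0,0.0,0.0], grip_force=6)

```text
t: 4.75
ee_pos: [472.7, -168.6, 100.2]
ee_rot: [0.0, 0.995, -0.096, 0.001]
contact_force: [2.4, 0.4, -1.2]
grip_width: 10.1
```

```bash
python3 - <<'E'
from h import *
goto(470.9,-168.3,137,-11)
im=ctrl.camera('wrist')
cv2.imwrite('pics/w5.png',cv2.resize(im[100:300,220:440],None,fx=3,fy=3,interpolation=cv2.INTER_CUBIC))
E
```

```text
t 4.75 pos [ 472.7 -168.6  100.2] xang -11.0 tilt [ 0.001 -0.    -1.   ] F [ 2.4  0.4 -1.2] grip 10.1
slide [-0.0018  0.0001 -0.0368] yaw -0.0008 j6 -0.17
```

View pics/w5.png

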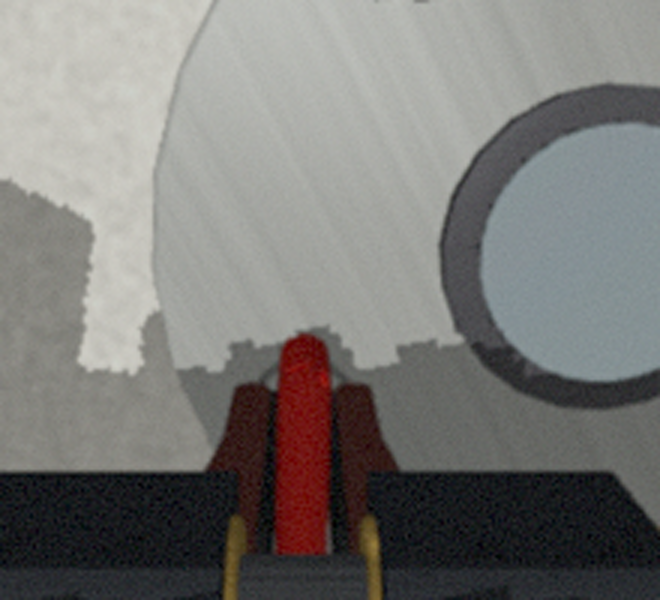

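The jaws hold the red bar at 10.1 mm. I'll firm the grip, then turn about 62° clockwise, following it down as it sinks.

play_rows([
  [0.001,0,0],
  [0.001,0,0],
  [0.001,0,0],
  [0.001,0,0],
], yaw=[0,0,0,0], fingers=[0.0,0.0,0.0,0.0], grip_force=40)

```text
t: 5.2
ee_pos: [472.8, -168.6, 100.1]
ee_rot: [-0.0, 0.995, -0.096, -0.0]
contact_force: [-3.2, 0.1, 3.9]
grip_width: 9.7
```

```bash
python3 - <<'E'
from h import *
goto(470.9,-168.3,137,-72.7); print(ctrl.get_obs()['moment'])
E
```

```text
t 5.2 pos [ 472.8 -168.6  100.1] xang -11.0 tilt [-0.  0. -1.] F [-3.2  0.1  3.9] grip 9.7
slide [-0.002   0.0001 -0.0369] yaw 1.0763 j6 -0.17
[-0.15160008  0.35390957 -0.11077522]
```

play_rows([
  [0.001,0,0.0],
  [0.001,0,0.001],
  [0.001,0,0.001],
  [0.001,0,0.002],
], yaw=[0.12,0.24,0.36,0.48], fingers=[0.0,0.0,0.0,0.0])

```text
t: 5.6
ee_pos: [473.0, -168.8, 98.3]
ee_rot: [0.0, 0.943, -0.332, -0.001]
contact_force: [-8.1, -1.6, 17.0]
grip_width: 9.9
```

play_rows([
  [-0.0008,0.0006,0],
  [-0.0008,0.0006,0],
  [-0.0008,0.0006,0.0005],
  [-0.0008,0.0006,0.001],
  [-0.0008,0.0006,0.001],
  [-0.0008,0.0006,0.001],
], yaw=[0.12,0.24,0.36,0.48,0.6,0.6], fingers=[0.0,0.0,0.0,0.0,0.0,0.0])

```text
t: 6.2
ee_pos: [472.9, -169.1, 97.0]
ee_rot: [0.0, 0.804, -0.595, 0.0]
contact_force: [-4.4, -4.2, 2.7]
grip_width: 9.8
```

```bash
python3 - <<'E'
from h import *
goto(470.9,-168.3,137,-72.7); print(ctrl.get_obs()['moment'])
im=ctrl.camera('top')
cv2.imwrite('pics/t6.png',im); crop('pics/t6.png','pics/t6c.png',255,175,90,90,6)
E
```

```text
t 6.2 pos [ 472.9 -169.1   97. ] xang -73.0 tilt [-0.    -0.001 -1.   ] F [-4.4 -4.2  2.7] grip 9.8
slide [-0.0014  0.0017 -0.04  ] yaw -0.0047 j6 0.91
[-0.50700114  0.21691211 -0.10608012]
```

View pics/t6c.png

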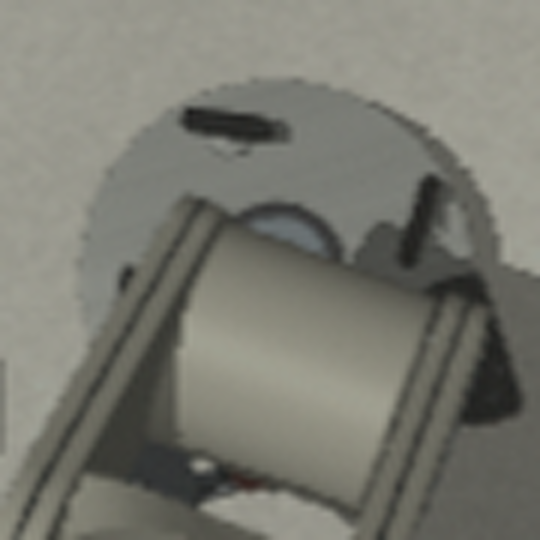

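The red nut turned 62° with the grip held. I'll open, lift and look.

play_rows([
  [0,0,0],
  [0,0,0],
  [0,0,0],
  [0,0,-0.05],
  [0,0,-0.1],
  [0,0,-0.13],
  [0,0,-0.13],
], yaw=[0,0,0,0,0,0,0], fingers=[0.04,0.04,0.04,0.04,0.04,0.04,0.04])

```text
t: 6.95
ee_pos: [476.0, -169.7, 231.4]
ee_rot: [-0.001, 0.805, -0.594, 0.004]
contact_force: [1.1, -0.6, 0.3]
grip_width: 40.1
```

```bash
python3 - <<'E'
from h import *
goto(470.9,-168.3,137,-72.7)
im=ctrl.camera('wrist')
cv2.imwrite('pics/w7.png',im)
E
```

```text
t 6.95 pos [ 476.  -169.7  231.4] xang -72.9 tilt [ 0.008 -0.003 -1.   ] F [ 1.1 -0.6  0.3] grip 40.1
slide [-0.0033  0.0051  0.0944] yaw -0.0029 j6 0.91
```

View pics/w7.png

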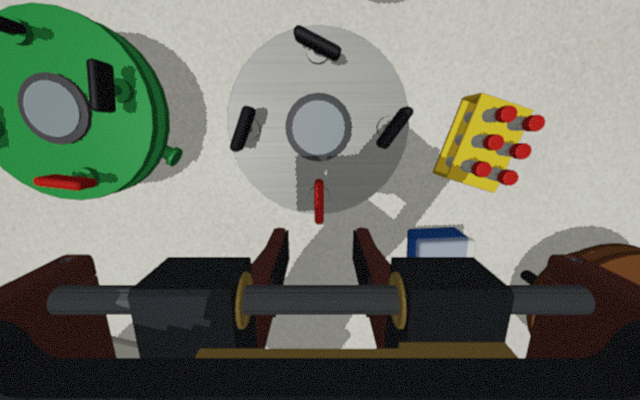

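Red at (319,200) now points at the glass centre (319,126), and the three blacks are still oblique. On to nut b at about (616,-124) in the robot frame.

```bash
python3 - <<'E'
from h import *
goto(616,-124,200,-9)
E
```

```text
t 7.0 pos [ 474.5 -169.1  229. ] xang -72.9 tilt [ 0.005 -0.002 -1.   ] F [-0.6 -0.3 -0.3] grip 40.1
slide [-0.0015 -0.1484  0.0295] yaw -1.1147 j6 0.91
```

play_rows([
  [-0.002,-0.04,0.0],
  [-0.002,-0.08,0.0],
  [-0.002,-0.12,0.0],
  [-0.002,-0.149,0.0],
  [-0.002,-0.149,0.02],
  [-0.002,-0.149,0.04],
  [-0.002,-0.149,0.05],
  [-0.002,-0.149,0.05],
], yaw=[-0.14,-0.28,-0.42,-0.56,-0.7,-0.84,-0.98,-1.115], fingers=[0.05,0.05,0.05,0.05,0.05,0.05,0.05,0.05])

```text
t: 7.8
ee_pos: [612.5, -122.3, 172.4]
ee_rot: [-0.001, 0.997, -0.075, -0.004]
contact_force: [0.2, -0.1, -0.2]
grip_width: 49.9
```

```bash
python3 - <<'E'
from h import *
goto(616,-124,100,-9)
im=ctrl.camera('wrist')
cv2.imwrite('pics/w8.png',cv2.resize(im[50:300,200:450],None,fx=2.4,fy=2.4,interpolation=cv2.INTER_CUBIC))
E
```

```text
t 7.8 pos [ 612.5 -122.3  172.4] xang -8.7 tilt [-0.007  0.002 -1.   ] F [ 0.2 -0.1 -0.2] grip 49.9
slide [0.0043 0.0012 0.0724] yaw 0.006 j6 -0.07
```

View pics/w8.png

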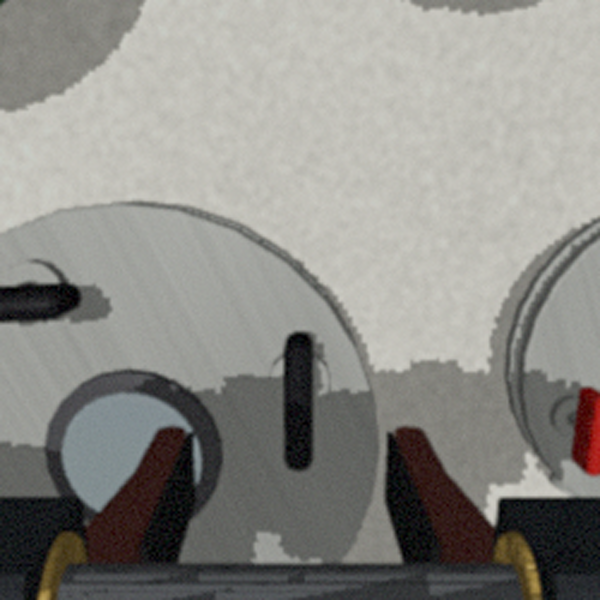

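play_rows([
  [0.0035,0.001,0.02],
  [0.0035,0.001,0.04],
  [0.0035,0.001,0.055],
  [0.0035,0.001,0.065],
  [0.0035,0.001,0.07],
  [0.0035,0.001,0.071],
], yaw=[0,0,0,0,0,0], fingers=[0.05,0.05,0.05,0.04,0.04,0.04])

```text
t: 8.45
ee_pos: [618.0, -124.5, 105.3]
ee_rot: [-0.0, 0.997, -0.079, -0.0]
contact_force: [-0.2, 0.2, 0.7]
grip_width: 40.1
```

```bash
python3 - <<'E'
from h import *
goto(616,-124,100,-9)
im=ctrl.camera('wrist')
cv2.imwrite('pics/w9.png',cv2.resize(im[100:300,220:440],None,fx=3,fy=3,interpolation=cv2.INTER_CUBIC))
E
```

```text
t 8.45 pos [ 618.  -124.5  105.3] xang -9.1 tilt [-0.001  0.    -1.   ] F [-0.2  0.2  0.7] grip 40.1
slide [-0.002  -0.0002  0.0053] yaw -0.0009 j6 -0.06
```

View pics/w9.png

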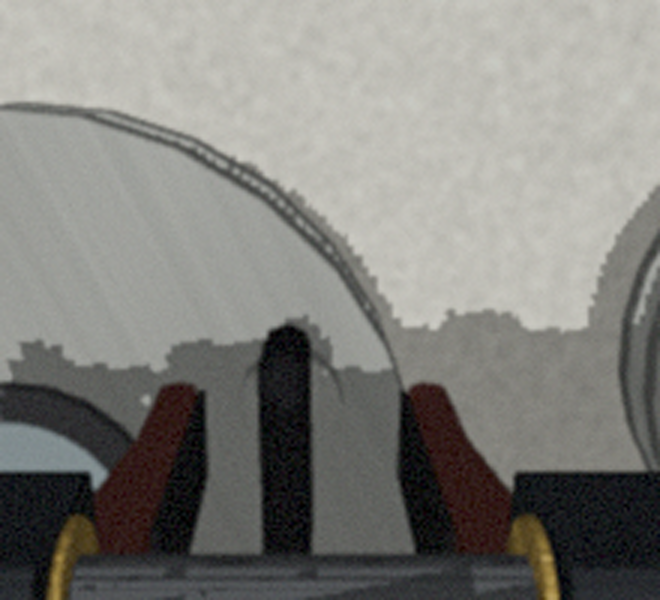

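The bar centre is at x=287 and the jaw centre at 303, so I'll shift 3 mm along -x, go 5 mm lower and close gently.

play_rows([
  [-0.003,0,0.003],
  [-0.003,0,0.0055],
  [-0.003,0,0.0055],
  [-0.003,0,0.0055],
  [-0.003,0,0.0055],
  [-0.003,0,0.0055],
  [-0.003,0,0.0055],
], yaw=[0,0,0,0,0,0,0], fingers=[0.03,0.02,0.0,0.0,0.0,0.0,0.0], grip_force=6)

```text
t: 9.2
ee_pos: [615.1, -124.1, 100.6]
ee_rot: [0.0, 0.997, -0.079, -0.0]
contact_force: [-2.4, 0.1, 2.5]
grip_width: 10.6
```

```bash
python3 - <<'E'
from h import *
goto(616,-124,100,-73)
print(ctrl.get_obs()['moment'])
E
```

```text
t 9.2 pos [ 615.1 -124.1  100.6] xang -9.0 tilt [-0.  0. -1.] F [-2.4  0.1  2.5] grip 10.6
slide [ 0.0009 -0.0003  0.0006] yaw 1.1165 j6 -0.06
[-0.0259053   0.28458633  0.12017249]
```

play_rows([
  [0,0,0],
  [0,0,0],
  [0,0,0],
  [0,0,0],
  [0,0,0],
  [0,0,0.0005],
  [0,0,0.001],
  [0,0,0.0015],
], yaw=[0,0,0,0.12,0.24,0.36,0.48,0.6], fingers=[0.0,0.0,0.0,0.0,0.0,0.0,0.0,0.0], grip_force=40)

```text
t: 10.0
ee_pos: [615.6, -124.0, 98.9]
ee_rot: [-0.0, 0.928, -0.372, 0.0]
contact_force: [-0.6, 1.2, 0.8]
grip_width: 9.7
```

play_rows([
  [0,0,0.0003],
  [0,0,0.0006],
  [0,0,0.001],
  [0,0,0.0015],
  [0,0,0.0015],
  [0,0,0.0015],
], yaw=[0.12,0.24,0.36,0.48,0.515,0.515], fingers=[0.0,0.0,0.0,0.0,0.0,0.0])

```text
t: 10.6
ee_pos: [615.8, -124.0, 97.4]
ee_rot: [-0.0, 0.804, -0.594, 0.0]
contact_force: [0.6, -0.1, -0.7]
grip_width: 9.6
```

```bash
python3 - <<'E'
from h import *
goto(616,-124,230,-73)
E
```

```text
t 10.6 pos [ 615.8 -124.    97.4] xang -72.9 tilt [ 0.001  0.    -1.   ] F [ 0.6 -0.1 -0.7] grip 9.6
slide [ 1.000e-04 -3.000e-04 -1.326e-01] yaw 0.001 j6 1.05
```

b is done, and its centre (615.8,-124) lies 149.8 mm from red. Next I'll release, lift, and go to nut a at (567,-218), unwinding the wrist to xang 75.

play_rows([
  [0,0,0],
  [0,0,0],
  [0,0,0],
  [0,0,-0.05],
  [0,0,-0.1],
  [0,0,-0.13],
  [0,0,-0.13],
  [0,0,-0.13],
], yaw=[0,0,0,0,0,-0.14,-0.28,-0.42], fingers=[0.04,0.04,0.04,0.04,0.04,0.04,0.04,0.04])

```text
t: 11.4
ee_pos: [616.0, -124.4, 229.3]
ee_rot: [-0.0, 0.912, -0.411, 0.002]
contact_force: [-0.7, -0.3, 0.6]
grip_width: 39.9
```

```bash
python3 - <<'E'
from h import *
goto(567,-218,190,75)
im=ctrl.camera('wrist')
cv2.imwrite('pics/w10.png',im)
E
```

```text
t 11.4 pos [ 616.  -124.4  229.3] xang -48.5 tilt [ 0.003 -0.001 -1.   ] F [-0.7 -0.3  0.6] grip 39.9
slide [0.0375 0.0988 0.0392] yaw -2.1556 j6 0.63
```

View pics/w10.png

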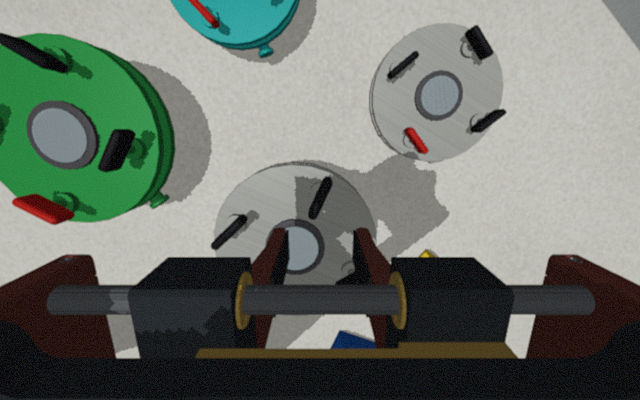

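b at (320,197) points at the glass centre (299,248). Moving to a.

play_rows([
  [0.015,0.04,0],
  [0.03,0.08,0],
  [0.0375,0.0988,0],
  [0.0375,0.0988,0],
  [0.0375,0.0988,0],
  [0.0375,0.0988,0],
  [0.0375,0.0988,0],
  [0.0375,0.0988,0],
], yaw=[-0.14,-0.28,-0.42,-0.56,-0.7,-0.84,-0.98,-1.12], fingers=[0.05,0.05,0.05,0.05,0.05,0.05,0.05,0.05])

```text
t: 12.25
ee_pos: [565.4, -217.5, 227.2]
ee_rot: [-0.0, 0.991, 0.135, -0.0]
contact_force: [-0.2, 0.4, -0.7]
grip_width: 50.0
```

play_rows([
  [0,0,0],
  [0,0,0],
  [0,0,0.01],
  [0,0,0.02],
  [0,0,0.03],
  [0,0,0.04],
  [0,0,0.05],
  [0,0,0.05],
], yaw=[-0.14,-0.28,-0.42,-0.56,-0.7,-0.84,-0.98,-1.04], fingers=[0.05,0.05,0.05,0.05,0.05,0.05,0.05,0.05])

```text
t: 13.05
ee_pos: [564.5, -217.0, 175.7]
ee_rot: [-0.001, 0.793, 0.609, -0.001]
contact_force: [0.1, 0.7, -0.9]
grip_width: 50.0
```

```bash
python3 - <<'E'
from h import *
goto(567,-218,100,75)
im=ctrl.camera('wrist')
cv2.imwrite('pics/w11.png',cv2.resize(im[50:300,200:450],None,fx=2.4,fy=2.4,interpolation=cv2.INTER_CUBIC))
E
```

```text
t 13.05 pos [ 564.5 -217.   175.7] xang 75.0 tilt [-0.003  0.001 -1.   ] F [ 0.1  0.7 -0.9] grip 50.0
slide [-0.0003  0.0029  0.0757] yaw 0.0004 j6 -1.7
```

View pics/w11.png

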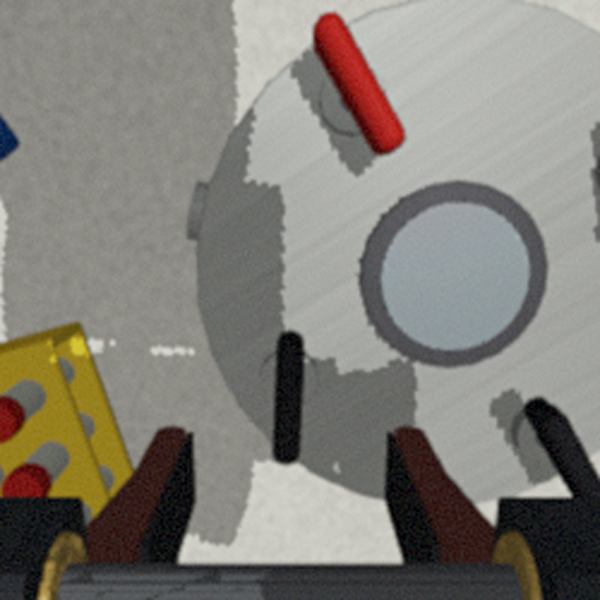

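```bash
python3 - <<'E'
from h import *
a=cv2.imread('pics/top0.png')[180:235,340:395]; b=cv2.imread('pics/side0.png')[150:205,295:350]
cv2.imwrite('pics/box.png',np.hstack([cv2.resize(i,None,fx=7,fy=7,interpolation=cv2.INTER_CUBIC) for i in (a,b)]))
E
```

```text
(no output)
```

View pics/box.png

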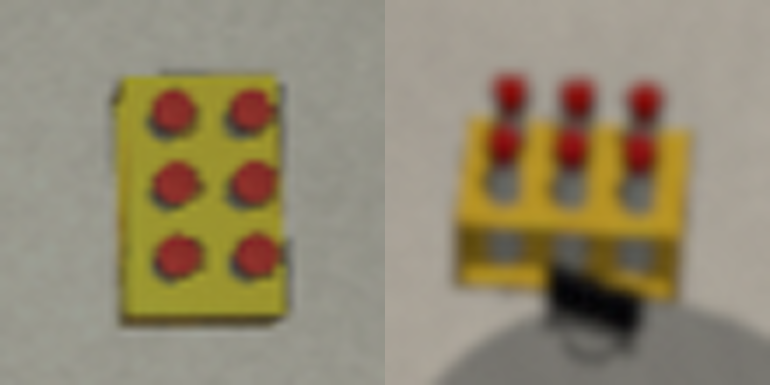

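```bash
python3 - <<'E'
from h import *
from scipy.optimize import least_squares
C={n:ctrl.calibration(n) for n in ('side','top')}
T=lambda x,y:np.array([340+x/7,180+y/7]);S=lambda x,y:np.array([295+(x-385)/7,150+y/7])
def tri(t,s):
    r=least_squares(lambda X:np.r_[proj(C['top'],X)-t,proj(C['side'],X)-s],[560,-300,60]);return r.x.round(1),r.fun.round(1)
for t,s in (((174,107),(505,140)),((179,254),(640,146)),((252,106),(510,88)),((121,77),(460,220)),((123,318),(682,232))): print(tri(T(*t),S(*s)))
E
```

```text
(array([ 617.9, -342.9,   84.8]), array([ 0. , -0.1,  0.1,  0. ]))
(array([ 553.5, -343.2,   86.8]), array([ 0. , -0.3,  0.3,  0.1]))
(array([ 618.6, -377.1,   84.6]), array([ 0. , -0.2,  0.3,  0.1]))
(array([ 638. , -323.7,   47.7]), array([ 0., -0.,  0.,  0.]))
(array([ 530.1, -321.7,   52.5]), array([ 0.1, -0.6,  0.6,  0.1]))
```

The tube tops are at z≈87 and about 100 mm away, so they are clear. In w11 the bar (x=288) is centred between the jaws (290). Descending.

play_rows([
  [0,0.001,0.02],
  [0,0.001,0.04],
  [0,0.001,0.055],
  [0,0.001,0.065],
  [0,0.001,0.069],
  [0,0.001,0.07],
], yaw=[0,0,0,0,0,0], fingers=[0.05,0.05,0.05,0.04,0.04,0.04])

```text
t: 13.7
ee_pos: [566.5, -217.7, 107.2]
ee_rot: [-0.0, 0.794, 0.608, -0.0]
contact_force: [0.1, -0.3, 0.3]
grip_width: 40.1
```

```bash
python3 - <<'E'
from h import *
goto(567,-218,99,75)
im=ctrl.camera('wrist')
cv2.imwrite('pics/w12.png',cv2.resize(im[100:300,220:440],None,fx=3,fy=3,interpolation=cv2.INTER_CUBIC))
goto(567,-218,99,75)
E
```

```text
t 13.7 pos [ 566.5 -217.7  107.2] xang 74.9 tilt [-0.  0. -1.] F [ 0.1 -0.3  0.3] grip 40.1
slide [-0.0002  0.0005  0.0082] yaw -0.0022 j6 -1.69
t 13.75 pos [ 566.7 -217.7  107.6] xang 74.9 tilt [ 0. -0. -1.] F [ 0.2 -0.5 -0.3] grip 39.9
slide [-0.0002  0.0003  0.0086] yaw -0.002 j6 -1.69
```

View pics/w12.png

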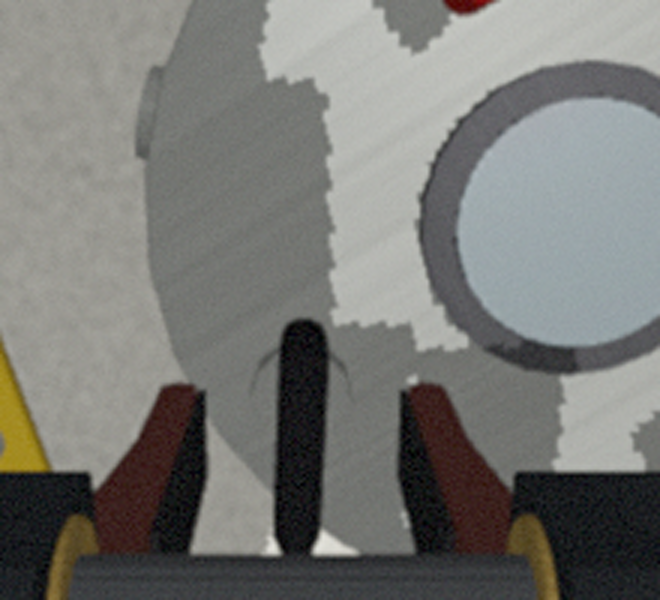

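The bar (x≈301) is centred between the jaws (303). I'll go 8.5 mm lower and close.

play_rows([
  [-0.0005,0.0003,0.004],
  [-0.0005,0.0003,0.0085],
  [-0.0005,0.0003,0.0085],
  [-0.0005,0.0003,0.0085],
  [-0.0005,0.0003,0.0085],
  [-0.0005,0.0003,0.0085],
  [-0.0005,0.0003,0.0085],
], yaw=[0,0,0,0,0,0,0], fingers=[0.03,0.02,0.0,0.0,0.0,0.0,0.0], grip_force=6)

```text
t: 14.45
ee_pos: [566.7, -218.2, 99.1]
ee_rot: [0.0, 0.794, 0.608, 0.0]
contact_force: [0.2, 0.4, -0.7]
grip_width: 10.4
```

```bash
python3 - <<'E'
from h import *
goto(567,-218,99,17.3)
E
```

```text
t 14.45 pos [ 566.7 -218.2   99.1] xang 74.9 tilt [ 0.  0. -1.] F [ 0.2  0.4 -0.7] grip 10.4
slide [0.0003 0.0002 0.0001] yaw 1.0053 j6 -1.69
```

play_rows([
  [0,0,0],
  [0,0,0],
  [0,0,0],
  [0,0,0],
  [0,0,0.0003],
  [0,0,0.0006],
  [0,0,0.001],
  [0,0,0.0013],
], yaw=[0,0,0,0.12,0.24,0.36,0.48,0.6], fingers=[0.0,0.0,0.0,0.0,0.0,0.0,0.0,0.0], grip_force=40)

```text
t: 15.25
ee_pos: [566.8, -218.3, 97.5]
ee_rot: [0.0, 0.939, 0.344, -0.0]
contact_force: [0.7, -1.2, -0.7]
grip_width: 9.8
```

play_rows([
  [0,0,0.0003],
  [0,0,0.0006],
  [0,0,0.001],
  [0,0,0.001],
  [0,0,0.001],
], yaw=[0.12,0.24,0.36,0.405,0.405], fingers=[0.0,0.0,0.0,0.0,0.0])

```text
t: 15.75
ee_pos: [567.0, -218.3, 96.5]
ee_rot: [0.0, 0.989, 0.15, 0.0]
contact_force: [2.8, -2.1, -2.3]
grip_width: 9.8
```

```bash
python3 - <<'E'
from h import *
goto(567,-218,99,17.3)
E
```

```text
t 15.75 pos [ 567.  -218.3   96.5] xang 17.3 tilt [ 0. -0. -1.] F [ 2.8 -2.1 -2.3] grip 9.8
slide [ 0.0001 -0.0003 -0.0025] yaw 0.0001 j6 -0.69
```

Nut a is turned. Releasing, lifting, and heading to c at (522,-75), xang 84.5.

play_rows([
  [0,0,0],
  [0,0,0],
  [0,0,0],
  [0,0,-0.05],
  [0,0,-0.1],
  [0,0,-0.13],
  [0,0,-0.13],
  [0,0,-0.13],
], yaw=[0,0,0,0,0,0,0,0], fingers=[0.04,0.04,0.04,0.04,0.04,0.04,0.04,0.04])

```text
t: 16.55
ee_pos: [566.7, -218.2, 227.2]
ee_rot: [0.0, 0.989, 0.151, 0.001]
contact_force: [-0.2, -0.2, -0.8]
grip_width: 40.0
```

```bash
python3 - <<'E'
from h import *
goto(522,-75,190,84.5)
E
```

```text
t 16.55 pos [ 566.7 -218.2  227.2] xang 17.3 tilt [ 0.001 -0.    -1.   ] F [-0.2 -0.2 -0.8] grip 40.0
slide [-0.     -0.1501  0.037 ] yaw -1.1721 j6 -0.69
```

play_rows([
  [0,-0.04,0],
  [0,-0.08,0],
  [0,-0.12,0],
  [0,-0.15,0],
  [0,-0.15,0.02],
  [0,-0.15,0.04],
  [0,-0.15,0.05],
  [0,-0.15,0.05],
], yaw=[-0.147,-0.294,-0.441,-0.588,-0.735,-0.882,-1.029,-1.172], fingers=[0.05,0.05,0.05,0.05,0.05,0.05,0.05,0.05])

```text
t: 17.35
ee_pos: [519.3, -74.4, 173.0]
ee_rot: [-0.003, 0.738, 0.675, -0.002]
contact_force: [1.1, 0.1, 0.9]
grip_width: 49.6
```

play_rows([
  [0,0,0],
], yaw=[0], fingers=[0.05])

```text
t: 17.45
ee_pos: [520.3, -74.7, 174.4]
ee_rot: [-0.002, 0.74, 0.673, -0.001]
contact_force: [0.1, 0.7, -0.2]
grip_width: 49.8
```

```bash
python3 - <<'E'
from h import *
im=ctrl.camera('wrist')
goto(522,-75,99,84.5)
cv2.imwrite('pics/w13.png',cv2.resize(im[0:300,160:480],None,fx=2.4,fy=2,interpolation=cv2.INTER_CUBIC))
E
```

```text
t 17.5 pos [520.8 -74.8 175. ] xang 84.3 tilt [-0.003  0.001 -1.   ] F [ 0.6  0.5 -0.2] grip 49.9
slide [-0.0001  0.0014  0.076 ] yaw -0.0033 j6 -1.64
```

View pics/w13.png

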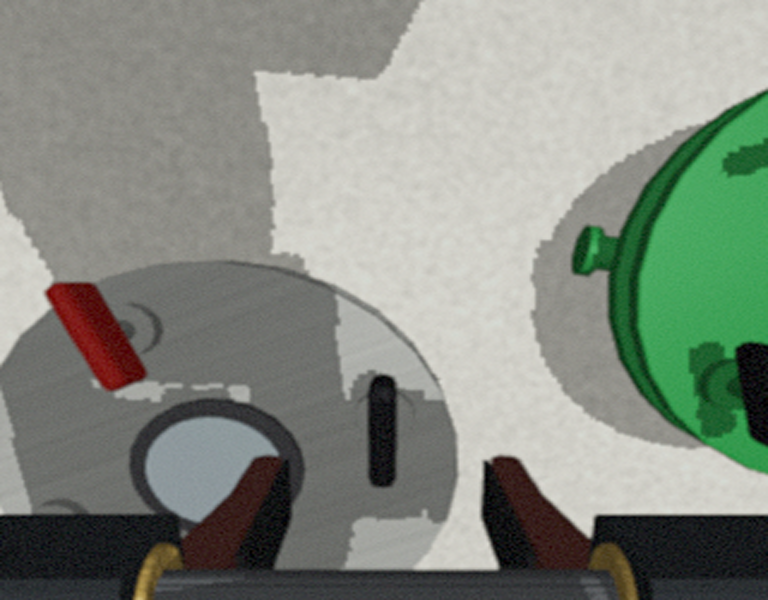

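The green look-alike is near the gripper's end on this side. I'll check its height and position before descending.

```bash
python3 - <<'E'
from h import *
from scipy.optimize import least_squares
a=cv2.imread('pics/top0.png')[200:285,170:255]; b=cv2.imread('pics/side0.png')[260:345,305:390]
cv2.imwrite('pics/green.png',np.hstack([cv2.resize(i,None,fx=4.5,fy=4.5,interpolation=cv2.INTER_CUBIC) for i in (a,b)]))
C={n:ctrl.calibration(n) for n in ('side','top')}
r=least_squares(lambda X:np.r_[proj(C['top'],X)-[211,242],proj(C['side'],X)-[346,301]],[500,50,100]);print(r.x,r.fun)
E
```

```text
[478.79710643 123.92068176  94.91698165] [ 0.06624159 -0.69443483  0.59752154  0.10318311]
```

View pics/green.png

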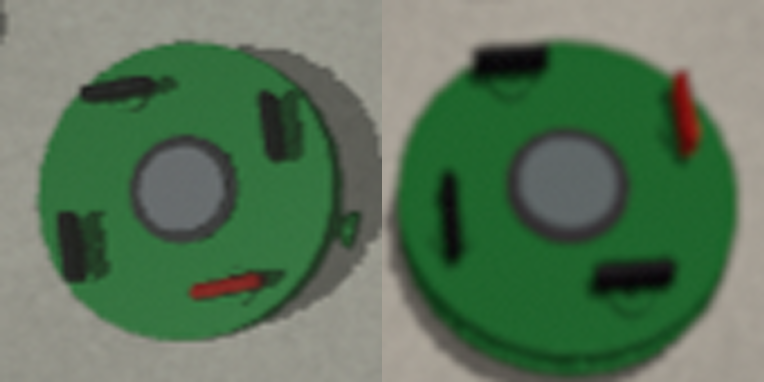

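The green holder's nearest nut is at about (522,65) with its top at ≤137 mm, well clear of the gripper. In w13 bar c (x=382) is centred between the jaws (387). Descending.

play_rows([
  [-0.001,0.0005,0.02],
  [-0.001,0.0005,0.04],
  [-0.001,0.0005,0.055],
  [-0.001,0.0005,0.065],
  [-0.001,0.0005,0.069],
  [-0.001,0.0005,0.07],
], yaw=[0,0,0,0,0,0], fingers=[0.05,0.05,0.05,0.04,0.04,0.04])

```text
t: 18.1
ee_pos: [522.3, -76.1, 106.3]
ee_rot: [-0.0, 0.741, 0.672, -0.0]
contact_force: [-0.1, 0.0, -0.0]
grip_width: 39.9
```

```bash
python3 - <<'E'
from h import *
im=ctrl.camera('wrist')
cv2.imwrite('pics/w14.png',cv2.resize(im[100:300,220:440],None,fx=3,fy=3,interpolation=cv2.INTER_CUBIC))
goto(522,-75,98.5,84.5)
E
```

```text
t 18.15 pos [522.5 -76.1 106.6] xang 84.4 tilt [-0.  0. -1.] F [ 0.5  0.4 -0.5] grip 40.2
slide [ 0.001  -0.0006  0.0081] yaw -0.0014 j6 -1.64
```

View pics/w14.png

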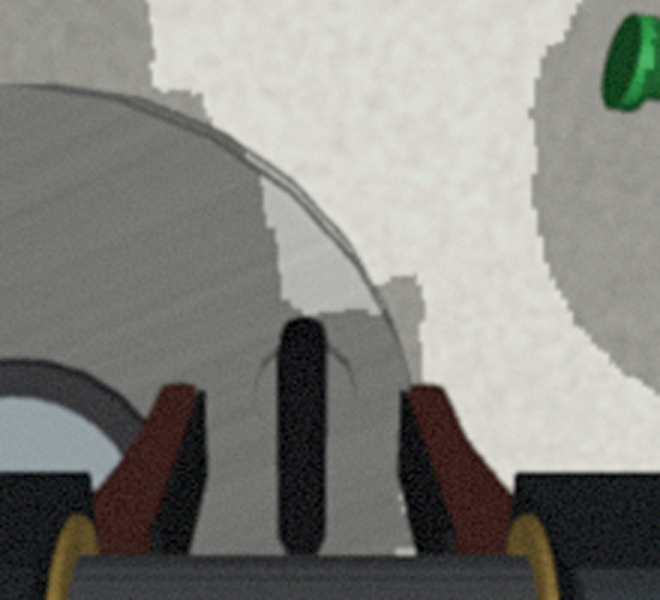

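Bar c is centred (302 against 303). I'll go 8 mm lower and close.

play_rows([
  [0,0,0.004],
  [0,0,0.008],
  [0,0,0.008],
  [0,0,0.008],
  [0,0,0.008],
  [0,0,0.008],
  [0,0,0.008],
], yaw=[0,0,0,0,0,0,0], fingers=[0.03,0.02,0.0,0.0,0.0,0.0,0.0], grip_force=6)

```text
t: 18.85
ee_pos: [522.5, -76.1, 98.8]
ee_rot: [0.0, 0.74, 0.672, 0.0]
contact_force: [-0.7, -0.6, -0.1]
grip_width: 10.7
```

```bash
python3 - <<'E'
from h import *
goto(522,-75,98.5,17.3)
E
```

```text
t 18.85 pos [522.5 -76.1  98.8] xang 84.5 tilt [ 0.  0. -1.] F [-0.7 -0.6 -0.1] grip 10.7
slide [ 0.001  -0.0006  0.0003] yaw 1.1724 j6 -1.64
```

play_rows([
  [0,0,0],
  [0,0,0],
  [0,0,0],
  [0,0,0],
  [0,0,0.0003],
  [0,0,0.0006],
  [0,0,0.001],
  [0,0,0.0013],
], yaw=[0,0,0,0.12,0.24,0.36,0.48,0.6], fingers=[0.0,0.0,0.0,0.0,0.0,0.0,0.0,0.0], grip_force=40)

```text
t: 19.65
ee_pos: [522.2, -75.9, 97.1]
ee_rot: [-0.0, 0.907, 0.421, -0.0]
contact_force: [0.6, 1.3, -2.8]
grip_width: 9.4
```

play_rows([
  [0,0,0.0003],
  [0,0,0.0006],
  [0,0,0.001],
  [0,0,0.0013],
  [0,0,0.0013],
  [0,0,0.0013],
], yaw=[0.12,0.24,0.36,0.48,0.572,0.572], fingers=[0.0,0.0,0.0,0.0,0.0,0.0])

```text
t: 20.25
ee_pos: [521.7, -75.9, 95.6]
ee_rot: [-0.0, 0.989, 0.15, -0.001]
contact_force: [-0.1, 1.3, -3.6]
grip_width: 9.9
```

play_rows([
  [0,0,0],
  [0,0,0],
  [0,0,0],
  [0,0,-0.05],
  [0,0,-0.1],
  [0,0,-0.15],
  [0,0,-0.18],
  [0,0,-0.18],
], yaw=[0,0,0,0,0,0,0,0], fingers=[0.04,0.04,0.04,0.04,0.04,0.04,0.04,0.04])

```text
t: 21.05
ee_pos: [525.3, -76.7, 281.3]
ee_rot: [0.002, 0.989, 0.151, 0.005]
contact_force: [-0.5, -0.4, 0.3]
grip_width: 40.1
```

```bash
python3 - <<'E'
from h import *
goto(522,-150,280,17.3)
im=ctrl.camera('wrist'); cv2.imwrite('pics/w15.png',im)
E
```

```text
t 21.05 pos [525.3 -76.7 281.3] xang 17.4 tilt [ 0.01  -0.002 -1.   ] F [-0.5 -0.4  0.3] grip 40.1
slide [-0.025   0.069   0.0014] yaw 0.0011 j6 -0.47
```

View pics/w15.png

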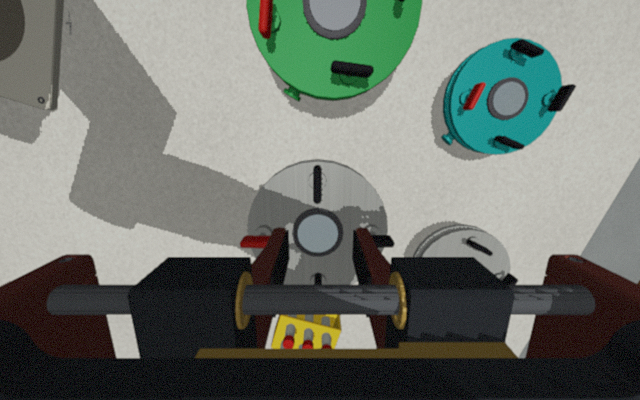

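c at (317,183) points at the glass centre (317,232). I'll back away to look at all four from the top and side.

play_rows([
  [-0.03,0.03,0],
  [-0.065,0.065,0],
  [-0.1,0.1,0],
  [-0.135,0.135,0],
  [-0.17,0.17,0],
  [-0.2,0.2,0],
  [-0.23,0.23,0],
  [-0.25,0.25,0],
], yaw=[0,0,0,0,0,0,0,0], fingers=[0.04,0.04,0.04,0.04,0.04,0.04,0.04,0.04])

```text
t: 21.9
ee_pos: [356.0, -390.7, 274.1]
ee_rot: [-0.001, 0.989, 0.15, -0.001]
contact_force: [0.2, -0.9, -0.7]
grip_width: 39.9
```

```bash
python3 - <<'E'
from h import *
for n,x,y in (('top',255,175),('side',285,170)):
    cv2.imwrite(f'pics/{n}9.png',ctrl.camera(n)); crop(f'pics/{n}9.png',f'pics/{n}9c.png',x,y,90,90,4)
cv2.imwrite('pics/fin.png',np.hstack([cv2.imread('pics/top9c.png'),cv2.imread('pics/side9c.png')]))
cv2.imwrite('pics/top9d.png',cv2.resize(cv2.imread('pics/top9.png')[175:265,255:345],None,fx=6,fy=6,interpolation=cv2.INTER_CUBIC))
E
```

```text
(no output)
```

View pics/fin.png

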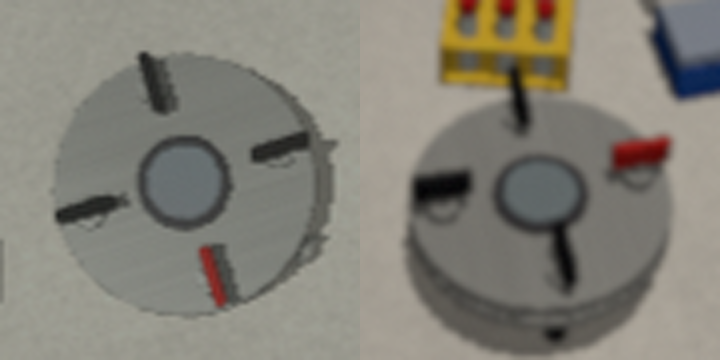

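View pics/top9d.png

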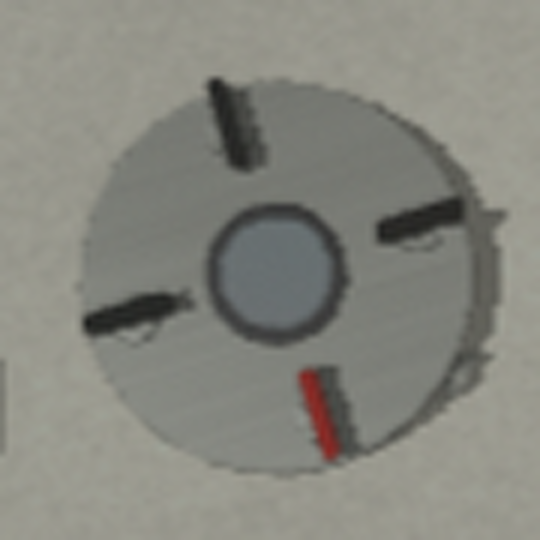

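```bash
python3 - <<'E'
from h import *
c=ctrl.calibration('top')
f=lambda x,y: ray(c,255+(x+.5)/6-.5,175+(y+.5)/6-.5,134)
N={'red':((308,372),(332,458)),'b':((216,82),(242,165)),'a':((382,236),(462,206)),'c':((86,324),(170,298))}
P={k:(f(*v[0])+f(*v[1]))/2 for k,v in N.items()}
for k,o in (('red','b'),('b','red'),('a','c'),('c','a')):
    d=f(*N[k][0])-f(*N[k][1]); l=P[o]-P[k]; a=lambda v:np.degrees(np.arctan2(v[1],v[0]))
    e=(a(d)-a(l)+90)%180-90; print(k,P[k].round(1),'bar',(a(d)%180).round(1),'line',(a(l)%180).round(1),'err deg',e.round(1),'offset mm',(150*np.sin(np.radians(e))).round(1))
o,p,R=state();print(o['t'],p.round(1),o['contact_force'].round(1))
E
```

```text
red [ 468.2 -169.1  134. ] bar 15.5 line 17.3 err deg -1.8 offset mm -4.6
b [ 611.2 -124.6  134. ] bar 17.3 line 17.3 err deg 0.1 offset mm 0.1
a [ 562.  -219.2  134. ] bar 110.3 line 106.8 err deg 3.6 offset mm 9.3
c [518.9 -75.8 134. ] bar 106.9 line 106.8 err deg 0.2 offset mm 0.5
22.0 [ 356.  -391.1  274.1] [ 0.3  0.4 -1.1]
```

All four are within 4° (the tolerance is 17°) and the arm is clear. Handing in.

```bash
python3 -c "
from cell import ctrl
print(ctrl.sign_off())"
```

```text
the job is handed in; nothing more can be done
None
```

I turned the four wing nuts on the larger grey filter holder home in the order red, b (straight across), a, c. Each went about 58–67° clockwise under a firm grip, was let go, and the job was handed in at about 22 s of the 58 s allowed.

**Wing direction:** In the last top picture the wings point to the middle within 1.8° (red), 0.1° (b), 3.6° (a) and 0.2° (c). The nut across lies at most about 9 mm off the line of the wings, against the 45 mm allowed.

**Order:** After red, the wrist picture showed it pointing to the middle with all three blacks still oblique. After b, it showed b pointing to the middle, but I did not check then that a and c were still loose. Each of them later met the jaws at its starting angle.

**Contact:** The arm had backed well clear before hand-in. The highest contact force I read was about 19 N, while turning red; it is read only at the end of each move.

**Not measured or in disagreement:**
- **Lid level:** I did not measure it directly. I infer it is level from the equal turns and the similar gripping heights, 95.6 to 97.4 mm, at the end of each turn.
- **Finger length:** The fingertips turned out about 40 mm shorter than stated. My first close at the nominal height went over the red nut without gripping it, so I set the gripping height from the pictures and the finger opening.
- **Camera offset:** The top camera puts the nuts about 4 mm nearer in x than the arm felt them. This does not affect the angles.

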